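# Put the bench gear selector into third

### The job

The lever of the rebuilt four-speed gear selector, on its test board, stands somewhere in the left-hand lane of the H-shaped gate: shift it into third. Pushing the knob with the fingertips only, never gripping it and without ramming it, bring the lever to neutral, push it across to the right-hand lane, then forward to the very end of the slot so that it is fully home on the limit switch there, and move clear. Leave the jar, the red cap, the needle file and the marker where they are.

Things in the scene. Friction and masses are not known exactly. Their poses are not given: they have to be found in the camera images.
- selector: Gear selector on a plywood test board, fixed to the table. Origin at the centre of the board's underside, on the table; x = the selector's forward (away from the robot, apart from its yaw), y = its left, z up. Board 200 x 170 x 18 mm. A blue gate plate, 140 x 116 x 6 mm, stands on four pillars over the lever's gimbal.
- gate_centre (a point): Middle of the H-shaped cut-out, on the gate plate's top, 131 mm above the table. Two fore-and-aft lanes, centre lines 15 mm left and right of this point, each 17 mm wide and 64 mm long, are joined half-way by the neutral channel, 17 mm wide. First is forward left, second rear left, third forward right, fourth rear right; one to four white punch marks number the slot ends.
- third_end (a point): Where the lever's axis crosses the gate plate's top when it is home in third: 26 mm forward and 15 mm right of gate_centre.
- pivot (a point): The point about which the lever tilts both ways, 48 mm above the table, straight below gate_centre. The knob's centre is 170 mm from it. The lever is a steel rod 12 mm in diameter; the gate's edges guide and stop it with 2.5 mm of play each side (about 5 mm at the knob).
- knob: Black round knob on top of the lever, 44 mm in diameter, 45 mm tall, silver disc on top. Origin at its centre (218 mm above the table when the lever is upright); axes parallel to the selector's when upright, z up the lever. A push of 2 to 4 N moves it; it stays where it is left.
- stick (a joint): Fore-and-aft angle of the lever, rad: 0 in the neutral channel, positive forward (about +0.31 at the end of a forward slot, -0.31 at the end of a rearward slot). It can be pushed across only within about 0.03 of 0. Starts anywhere between -0.25 and 0.25, in the left lane.
- cradle (a joint): Sideways angle of the lever, rad: positive to the selector's right (-y). About -0.185 in the left lane, +0.185 in the right lane (0.155 to 0.215 with the play).
- switch_third (a joint): Plunger of the limit switch under the end of the third slot, m pressed in: 0 when free, 4.5 mm at most. The lever's rod meets it at about 0.26 rad and presses it in about 3.5 mm when home. Its spring, 0.5 to 1.5 N, does not push the lever back. Each slot has such a switch, a small black block with a red plunger.
- knob_front: The knob's front quarter of surface with the rod under it (part of the knob, same origin and axes; only tells which side is touched).
- knob_rear: The knob's rear quarter, likewise.
- knob_left: The knob's left quarter, likewise.
- knob_right: The knob's right quarter, likewise.
- jar: White open putty jar, 52 mm in diameter, 58 mm tall, loose on the table to the right or left of the test board; origin at the centre of its underside.
- cap: Red plastic cap, 34 mm in diameter, 28 mm tall, loose on the table on the other side of the board; origin at the centre of its underside.
- file: Needle file with red handle, 140 mm long (along its y), 13 mm thick, loose on the table to the left of the board; origin under its middle.
- pen: Black marker, 124 mm long (along its y), 18 mm thick, loose on the table between the board and the robot; origin under its middle.

How it is judged:
On the way:
1. the lever has come across the neutral channel to the right-hand lane, not yet in gear (value of joint cradle above 0.1 rad and value of joint stick between -0.12 and 0.12 rad), for 0.05 s.
At the end, for the whole second after the job is handed in: The lever rests in third: forward angle above 0.28 rad (within about 5 mm, at the knob, of the slot's end) in the right-hand lane (sideways angle above 0.13 rad), its limit switch pressed over 2 mm; jar, cap, file and marker each within 20 mm of where they stood (value of joint stick between 0.28 and 0.37 rad and value of joint cradle between 0.13 and 0.26 rad and value of joint switch_third above 0.002 m and velocity of joint stick between -0.05 and 0.05 rad/s and distance of each of jar, cap, file, pen from where it was at the start of the episode below 0.02 m); the robot touches nothing.
It fails at once if the knob or lever is gripped: touched with over 1 N on two opposite sides at once ((contact force between the fingers and knob_front above 1 N and contact force between the fingers and knob_rear above 1 N) or (contact force between the fingers and knob_left above 1 N and contact force between the fingers and knob_right above 1 N)).
It fails at once if the lever is rammed: pushed with more than 60 N (contact force between anything else and knob above 60 N).
It fails at once if a bystander is lifted off the table or knocked about (distance of any of jar, cap, file, pen from where it was at the start of the episode above 0.03 m).
It also fails if it takes over 54 s, if anything falls off the work surface, if the arm or the gripper's body presses on something with over 40 N, if the wrist force passes 120 N, or if a joint passes its speed limit or range.

### The arm

A 7-joint arm with a two-finger parallel gripper is mounted at the origin on a cart in front of the work surface, level with it; the furniture and walls round the work are solid. World frame = base frame: x ahead of the robot, y to its left, z up, the work surface at z = 0. Lengths are in m, angles in rad, forces in N, time in s.
With the tool pointing down it reaches from about 0.4 to 0.875 m from the base axis. Payload 19.3 kg.
Tool frame: the origin (TCP) lies between the finger pads; the fingertips stand bot.tcp_to_tips ahead of it and the grasp point (between the pads) lies 3 mm ahead of it (bot.tcp_to_tips is the distance from the TCP to the fingertips, in m); x points along the fingers, y is the direction in which the jaws open and shut, and the axes are right-handed (so a half turn about x gives the same grasp; the last joint's range is limited). The gripper opens to 85 mm and grips with 20 to 120 N. Pads are 22 mm wide; open, the fingers measure 114 mm over their backs; the gripper's body (76 mm by 85 mm) begins 54 mm behind the grasp point. The pads swing forward as they close: fully open they stand 13 mm farther back than shut.
Start: joints at [-1.215, 0.521, -0.036, 1.599, 0.021, 1.021, -0.113], TCP at [0.258, 0.569, 0.253] pointing down, gripper open.
Joint ranges: [-2.91, 2.91], [-0.3, 2.13], [-1.5, 1.42], [0.17, 2.43], [-1.26, 4.41], [0.16, 1.93], [-2.52, 2.52]. Speed limits (rad/s): [1.89, 1.89, 2.39, 2.39, 3.01, 3.01, 3.01].

### API

Orientations are given as [roll, pitch, yaw] about the fixed x, y, z axes, in that order (R = Rz(yaw) Ry(pitch) Rx(roll)).
In Python, from workcell import bot, eyes gives the robot as it stands. The module is installed in compiled form; this text tells all that it offers.
- The arm moves only by the tool step_arm, never from a script. Its argument "targets" is a list that holds one entry, the list of rows, each a list of 7 numbers: the shift along the tool's x, y, z in cm, then the turn, a rotation vector about the tool's x, y, z in rad, then the opening, from 0 (shut) to 1 (fully open). A call has 1 to 10 rows; each row is the pose to reach, as a shift and turn from the pose measured when the call began, along the tool's axes at that moment; what a row does not reach only later rows make up. A row lasts 1/10 s, in which the tool goes at most 50 mm and 8.59 degrees, less where a joint would pass 70% of its speed; a pose out of reach is approached as far as the arm can. A call with a gripper value outside its range is refused whole. The fingers move at their own pace and stop on an object; "grip_force" is the grip in N (left out, the last holds). Time passes only in rows, so rows that repeat a pose let the fingers close. It gives the time, the measured TCP pose, the force and the opening at its end, in the units of the state.
- bot.observe(): the state, without advancing time (a new reading comes with each control period).
- eyes.grab_frame(name): name is "side" or "top" or "wrist"; returns the picture (420x560x3 uint8, red, green, blue); there is no depth.
- eyes.get_calibration(name): a dict with "fx", "fy", "cx", "cy" (pixels), "k1" (the pictures are not rectified: a ray, as slopes to the right and down, at radius r is drawn at 1 + k1 r^2 times it, then the intrinsics apply), "camera_from_world" (4x4, takes a point from world to camera coordinates); the wrist camera has in their place "hand_eye" (4x4, takes a point from camera to tool coordinates, whose origin is the TCP and whose axes are the tool frame's). Camera axes: x right, y down, z forward; pixel columns grow to the right and rows downward; lengths in m; the calibration is good to about 2 mm. A picture is of the moment at which its call begins: read the wrist's pose just before it. get_calibration takes no time and is no camera call.
- bot.job_done(): hands the job in, once; it reports no verdict.
The state is a dict: "clock": time; "qpos": joint angles; "qd": joint speeds; "joint_efforts": joint torques, N m; "position": TCP position; "tool_rot": TCP orientation; "force": force on the tool from outside, world axes, zero at the start; "moment": the same for the moment, N m; "grip_width": finger opening in m.
Only numpy, scipy, OpenCV 4.12 (cv2) and the standard library are available. Lean on these libraries where they do the work, as an engineer would, in place of code of your own. Each camera call takes 0.05 s, during which the arm holds its last target.

## Working session

There is one attempt and no reset: what is moved stays moved. The work goes in short steps, Python scripts to look and compute and a tool call to move; the robot and the scene stay as the last step left them, time stands still between calls to the robot, and variables do not carry over. Pictures are saved under pics/ and viewed, and the job is handed in when it is done.

Besides the shell and the picture viewer there is one more tool, called after "Emit:" as name(argument=value, ...), one argument or row to a line, values as JSON. step_arm: Moves the arm, as the interface text tells. Its arguments: {"type":"object","properties":{"targets":{"type":"array","items":{"type":"array","items":{"type":"array","items":{"type":"number"}}}},"grip_force":{"type":"number"}},"required":["targets"]}

```bash
mkdir -p pics
cat > h.py <<'E'
import numpy as np, cv2
from workcell import bot, eyes
def snap(n,f):
    im=eyes.grab_frame(n); cv2.imwrite('pics/'+f,cv2.cvtColor(im,cv2.COLOR_RGB2BGR)); return im
def proj(n,P):
    c=eyes.get_calibration(n);T=np.array(c["camera_from_world"]);p=T[:3,:3]@np.array(P)+T[:3,3]
    x,y=p[:2]/p[2];s=1+c["k1"]*(x*x+y*y);return np.array([c["fx"]*x*s+c["cx"],c["fy"]*y*s+c["cy"]])
def ray(n,u,v):
    c=eyes.get_calibration(n);T=np.array(c["camera_from_world"])
    d=np.array([(u-c["cx"])/c["fx"],(v-c["cy"])/c["fy"]]);x=d.copy()
    for _ in range(30): x=d/(1+c["k1"]*(x@x))
    R=T[:3,:3];o=-R.T@T[:3,3];r=R.T@np.array([x[0],x[1],1]);return o,r/np.linalg.norm(r)
def onz(n,u,v,z):
    o,r=ray(n,u,v);return o+r*(z-o[2])/r[2]
def tri(a,ua,b,ub):
    o1,r1=ray(a,*ua);o2,r2=ray(b,*ub)
    A=np.stack([r1,-r2],1);s=np.linalg.lstsq(A,o2-o1,rcond=None)[0]
    p,q=o1+s[0]*r1,o2+s[1]*r2;return (p+q)/2,np.linalg.norm(p-q)
E
python3 - <<'E'
from h import *
print(bot.observe(),bot.tcp_to_tips)
for n in("side","top"):
    print(n,eyes.get_calibration(n)); snap(n,n+'0.png')
E
```

```text
{'clock': 0.0, 'qpos': array([-1.21519045,  0.52199651, -0.03632917,  1.60000092,  0.02117305,
        1.0211082 , -0.11282031]), 'qd': array([ 1.42498235e-03, -1.21979532e-03,  3.47538879e-04, -9.90768742e-04,
        5.95097085e-04, -8.57371621e-05,  1.42974478e-03]), 'joint_efforts': array([-1.38969161e-03, -9.27128434e+01,  1.97961532e+00, -3.69937491e+01,
        1.78611057e-02,  8.27382464e-03, -7.72969247e-05]), 'position': array([0.25805451, 0.56889396, 0.25273914]), 'tool_rot': array([-1.52002272,  1.56966716, -1.94587158]), 'force': array([-0.47829845, -0.3836841 ,  0.34592641]), 'moment': array([-0.01386113,  0.01875312,  0.00748189]), 'grip_width': 0.08542299246228696} 0.022
side {'fx': 494.8163387432557, 'fy': 494.8163387432557, 'cx': 271.0825953699454, 'cy': 204.0972921842484, 'k1': -0.11868024498590529, 'camera_from_world': array([[ 0.98178177, -0.18845365,  0.02428545, -0.55739115],
       [-0.08435519, -0.54680872, -0.83299725,  0.21617737],
       [ 0.17026087,  0.81577291, -0.55274388,  0.83802608],
       [ 0.        ,  0.        ,  0.        ,  1.        ]])}
top {'fx': 477.6205847879657, 'fy': 477.6205847879657, 'cx': 277.1873074460768, 'cy': 214.2501486765458, 'k1': -0.03914537557838669, 'camera_from_world': array([[ 0.01539441, -0.99944151,  0.02965945,  0.08509039],
       [-0.99977675, -0.01581539, -0.01401176,  0.55031649],
       [ 0.01447301, -0.02943712, -0.99946185,  0.9988695 ],
       [ 0.        ,  0.        ,  0.        ,  1.        ]])}
```

View pics/side0.png

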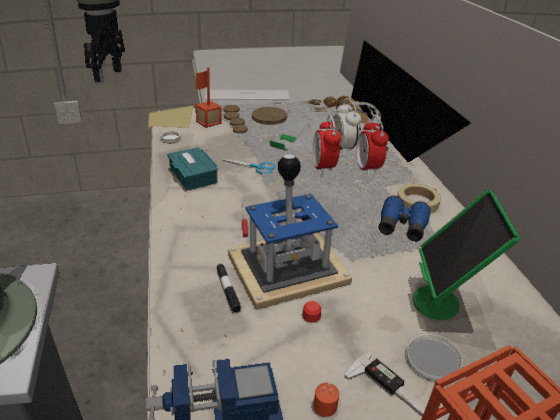

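View pics/top0.png

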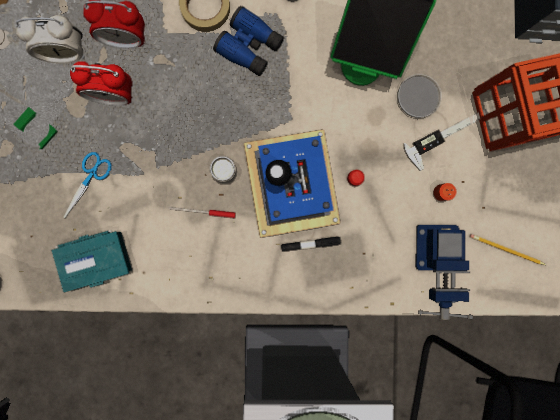

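The top view shows the selector near px (293,182), the knob at (278,172), the jar at (222,170), the cap at (356,177), the file at (205,212) and the marker at (311,244). I'll fit the gate plate and the knob next.

Run:
```python
from h import *
im=cv2.cvtColor(cv2.imread('pics/top0.png'),cv2.COLOR_BGR2RGB)
hsv=cv2.cvtColor(im,cv2.COLOR_RGB2HSV)
m=cv2.inRange(hsv,(105,120,50),(125,255,255)); w=np.zeros_like(m); w[120:245,240:345]=1; m*=w
m=cv2.morphologyEx(m,cv2.MORPH_OPEN,np.ones((3,3)))
ys,xs=np.nonzero(m); P=np.array([onz("top",x,y,.131)[:2] for x,y in zip(xs,ys)])
hull=cv2.convexHull(P.astype(np.float32)); r=cv2.minAreaRect(hull);print("plate",r,cv2.boxPoints(r))
# board
m2=cv2.inRange(hsv,(15,60,120),(35,255,255))*w
for n,f,b in(("top",'pics/top0.png',(225,110,360,250)),("side",'pics/side0.png',(215,140,365,310))):
    I=cv2.imread(f)[b[1]:b[3],b[0]:b[2]]; cv2.imwrite(f'pics/{n}_z.png',cv2.resize(I,None,fx=4 if n=="top" else 3.5,fy=4 if n=="top" else 3.5,interpolation=cv2.INTER_CUBIC))
```

```text
Traceback (most recent call last):
  File "h.py", line 14, in onz
    o,r=ray(n,u,v);return o+r*(z-o[2])/r[2]
        ~~~^^^^^^^
  File "h.py", line 9, in ray
    c=eyes.get_calibration(n);T=np.array(c["camera_from_world"])
ValueError: time passes only in moves, steps and waits
```

```bash
sed -i 's/^def proj/_C={}\ndef cal(n):\n    if n not in _C: _C[n]=eyes.get_calibration(n)\n    return _C[n]\ndef proj/; s/c=eyes.get_calibration(n)/c=cal(n)/' h.py
python3 - <<'E'
from h import *
im=cv2.cvtColor(cv2.imread('pics/top0.png'),cv2.COLOR_BGR2RGB)
hsv=cv2.cvtColor(im,cv2.COLOR_RGB2HSV)
m=cv2.inRange(hsv,(105,120,50),(125,255,255)); w=np.zeros_like(m); w[120:245,240:345]=1; m*=w
m=cv2.morphologyEx(m,cv2.MORPH_OPEN,np.ones((3,3)))
ys,xs=np.nonzero(m); P=np.array([onz("top",x,y,.131)[:2] for x,y in zip(xs,ys)])
hull=cv2.convexHull(P.astype(np.float32)); r=cv2.minAreaRect(hull);print("plate",r,cv2.boxPoints(r))
for n,f,b in(("top",'pics/top0.png',(225,110,360,250)),("side",'pics/side0.png',(215,140,365,310))):
    I=cv2.imread(f)[b[1]:b[3],b[0]:b[2]]; cv2.imwrite(f'pics/{n}_z.png',cv2.resize(I,None,fx=4 if n=="top" else 3.5,fy=4 if n=="top" else 3.5,interpolation=cv2.INTER_CUBIC))
print(bot.observe()["clock"])
E
```

```text
plate ((0.6134961843490601, 0.06563125550746918), (0.14002202451229095, 0.1157589852809906), 10.67106819152832) [[ 0.53397834  0.10954584]
 [ 0.5554135  -0.00421126]
 [ 0.693014    0.02171667]
 [ 0.6715789   0.13547377]]
0.1
```

View pics/top_z.png

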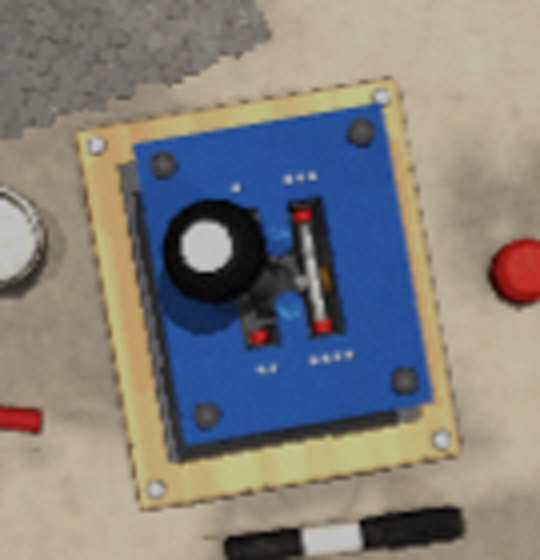

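View pics/side_z.png

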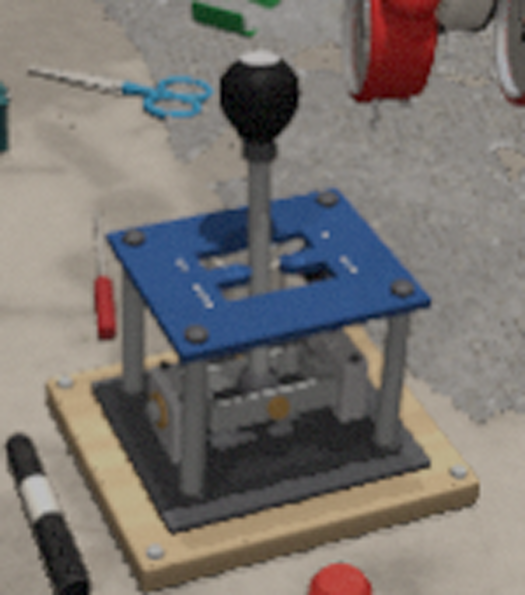

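```bash
cat >> h.py <<'E'
yaw=np.radians(10.67); C=np.array([.6135,.0656]); ex=np.array([np.cos(yaw),np.sin(yaw),0]);ey=np.array([-np.sin(yaw),np.cos(yaw),0])
W=lambda x,y,z: np.array([C[0],C[1],0])+x*ex+y*ey+np.array([0,0,z])
def sel(P):
    d=np.array(P)-np.array([C[0],C[1],0]); return np.array([d@ex,d@ey,d[2]])
def knob(st,cr,L=.17):
    # cradle about x then stick
    d=np.array([np.tan(st),-np.tan(cr),1]); d/=np.linalg.norm(d); return d*L+np.array([0,0,.048])
def knobpos(fr, top,side=None):
    pass
E
python3 - <<'E'
from h import *
it=cv2.imread('pics/top0.png');isd=cv2.imread('pics/side0.png')
def disc(im,x0,y0,x1,y1):
    c=im[y0:y1,x0:x1];h=cv2.cvtColor(c,cv2.COLOR_BGR2HSV);m=cv2.inRange(h,(0,0,140),(180,60,255));n,l,s,ce=cv2.connectedComponentsWithStats(m)
    for i in range(1,n): print(s[i],ce[i]+[x0,y0])
disc(it,265,158,292,188);disc(isd,270,148,310,185)
def blk(im,x0,y0,x1,y1):
    h=cv2.cvtColor(im[y0:y1,x0:x1],cv2.COLOR_BGR2HSV);m=cv2.inRange(h,(0,0,0),(180,255,60));n,l,s,ce=cv2.connectedComponentsWithStats(m)
    for i in range(1,n):
        if s[i][4]>50: print('blk',s[i],ce[i]+[x0,y0])
blk(it,260,155,295,190);blk(isd,270,148,310,190)
# top disc with lever constraint
P,e=tri("top",(276.5,171.2),"side",(288.7,156.3));print(P,e,sel(P))
s=sel(P)-[0,0,.048];print(np.linalg.norm(s),np.arctan2(s[0],s[2]),np.arctan2(-s[1],s[2]))
for z in(.230,.235,.24): 
    q=sel(onz("top",276.5,171.2,z));print(z,q,np.linalg.norm(q-[0,0,.048]),np.arctan2(q[0],z-.048))
E
```

```text
[  6   8  12  12 117] [276.32478632 171.31623932]
[0 0 3 1 3] [271. 148.]
[5 1 1 1 1] [275. 149.]
[18  0  2  3  3] [288.66666667 149.        ]
[ 13   0  27  16 195] [298.7025641  153.91282051]
[ 0  2  8  6 13] [273.84615385 152.07692308]
[10  2  4  2  4] [281.5 150.5]
[9 4 3 5 8] [280.25  153.875]
[5 7 1 1 1] [275. 155.]
[7 9 2 2 3] [277.33333333 157.33333333]
[ 0 10  7  7 17] [273.35294118 160.05882353]
[ 0 14  1  1  1] [270. 162.]
[ 2 14  1  1  1] [272. 162.]
[38 15  1  1  1] [308. 163.]
[ 1 18  2  1  2] [271.5 166. ]
[ 6 19  1  1  1] [276. 167.]
[34 19  1  1  1] [304. 167.]
[37 20  1  1  1] [307. 168.]
[ 3 22  2  2  3] [273.33333333 170.66666667]
[ 6 22  1  2  2] [276.  170.5]
[37 22  3  5 10] [308.1 172. ]
[30 25  1  1  1] [300. 173.]
[32 24  1  1  1] [302. 172.]
[34 25  1  1  1] [304. 173.]
[ 3 26  2  1  2] [273.5 174. ]
[ 5 28  1  1  1] [275. 176.]
[ 0 28 13  9 61] [277.08196721 181.42622951]
[25 28 15  9 91] [301.52747253 180.05494505]
[39 35  1  2  2] [309.  183.5]
blk [  6   5  29  30 505] [281.08118812 175.20594059]
blk [  8   9  22  30 451] [288.61640798 169.6097561 ]
[0.61465301 0.10274223 0.23403114] 0.0008087833660223588 [0.00801004 0.03628656 0.23403114]
0.1897062462649394 0.04303093136233149 -0.19263758063132697
0.23 [0.00878411 0.03595492 0.23      ] 0.18572537968953895 0.04822688978391937
0.235 [0.00829391 0.03618271 0.235     ] 0.19064883362145882 0.04432343687171897
0.24 [0.00780372 0.03641051 0.24      ] 0.1955776654320768 0.04062203864277574
```

```bash
cat >> h.py <<'E'
from scipy.spatial.transform import Rotation as Ro
def Rnow(s): return Ro.from_euler('xyz',s["tool_rot"])
def desR(mode,flip=1):
    # mode 'y': tool y along selector y ; 'x': tool y along selector x ; tool x down
    x=np.array([0,0,-1.]); y=flip*(ey if mode=='y' else ex); return Ro.from_matrix(np.stack([x,y,np.cross(x,y)],1))
def plan(x,y,z,R=None):
    s=bot.observe();R0=Rnow(s);d=W(x,y,z)-s["position"]
    sh=R0.inv().apply(d)*100
    rv=(R0.inv()*R).as_rotvec() if R is not None else np.zeros(3)
    print("shift",sh.round(2),"rv",rv.round(3)); return sh,rv
def stat():
    s=bot.observe();print("t",s["clock"],"sel",sel(s["position"]).round(4),"F",Rnow(s).as_matrix().T.round(3).tolist()[1:] ,"force sel",[round(float(s["force"]@a),2) for a in(ex,ey)],round(float(s["force"][2]),2),"w",round(s["grip_width"],4)); return s
E
python3 - <<'E'
from h import *
s=stat()
for m in'yx':
  for f in(1,-1):
    print(m,f);plan(.07,.032,.31,desR(m,f))
E
```

```text
t 0.1 sel [-0.2561  0.5604  0.2528] F [[0.413, 0.911, -0.001], [0.911, -0.413, 0.0]] force sel [-0.0, -0.2] 0.01 w 0.0855
y 1
shift [ -5.69 -24.52  57.05] rv [-0.612 -0.     0.001]
y -1
shift [ -5.69 -24.52  57.05] rv [2.53e+00 1.00e-03 0.00e+00]
x 1
shift [ -5.69 -24.52  57.05] rv [0.959 0.001 0.001]
x -1
shift [ -5.69 -24.52  57.05] rv [-2.183e+00 -1.000e-03  1.000e-03]
```

Emit:
step_arm(
  targets=[
    [[-5.7,0,0,0,0,0,0],[-6,-4,10,-0.1,0,0,0],[-6,-8,20,-0.2,0,0,0],[-6,-12,30,-0.3,0,0,0],[-6,-16,38,-0.4,0,0,0],[-6,-20,46,-0.5,0,0,0],[-5.9,-24.5,57,-0.61,0,0,0],[-5.9,-24.5,57,-0.61,0,0,0],[-5.9,-24.5,57,-0.61,0,0,0],[-5.9,-24.5,57,-0.61,0,0,0]],
  ],
)

```text
clock: 1.1
position: [0.5629, 0.2356, 0.3115]
tool_rot: [-2.303, 1.57, -2.119]
force: [0.3, 0.4, 0.2]
grip_width: 0.0
```

Run:
```python
from h import *
stat();plan(.08,.032,.31,desR('y',1))
```

```text
t 1.1 sel [-0.0182  0.1764  0.3115] F [[-0.183, 0.983, -0.001], [0.983, 0.183, -0.001]] force sel [0.38, 0.38] 0.15 w 0.0
shift [  0.15 -14.42   9.85] rv [-0.002 -0.001  0.001]
```

Emit:
step_arm(
  targets=[
    [[0.1,-4,9.8,0,0,0,0],[0.1,-10,9.8,0,0,0,0],[0.1,-14.4,9.8,0,0,0,0],[0.1,-14.4,9.8,0,0,0,0],[0.1,-14.4,9.8,0,0,0,0],[0.1,-14.4,9.8,0,0,0,0]],
  ],
)

```text
clock: 1.7
position: [0.6857, 0.1111, 0.3098]
tool_rot: [-2.742, 1.569, -2.56]
force: [-0.6, 0.9, 0.4]
grip_width: -0.0003
```

Run:
```python
from h import *
stat()
a=snap("side",'side1.png');b=snap("wrist",'wrist1.png')
cv2.imwrite('pics/side1z.png',cv2.resize(cv2.imread('pics/side1.png')[60:310,200:400],None,fx=2.4,fy=2.4))
```

```text
t 1.7 sel [0.0794 0.0314 0.3098] F [[-0.182, 0.983, -0.001], [0.983, 0.182, -0.002]] force sel [-0.43, 0.96] 0.36 w -0.0003
```

View pics/side1z.png

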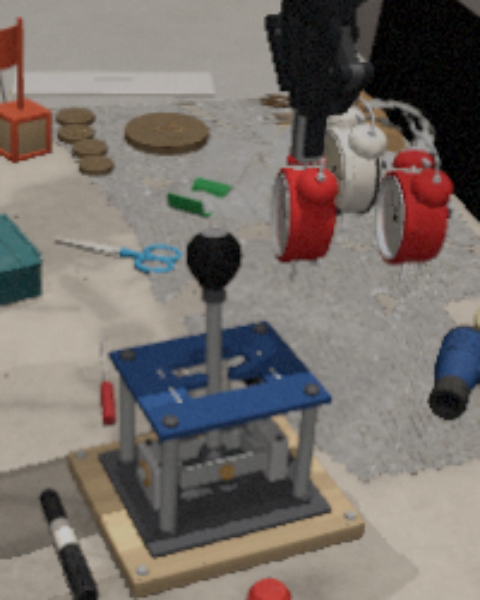

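View pics/wrist1.png

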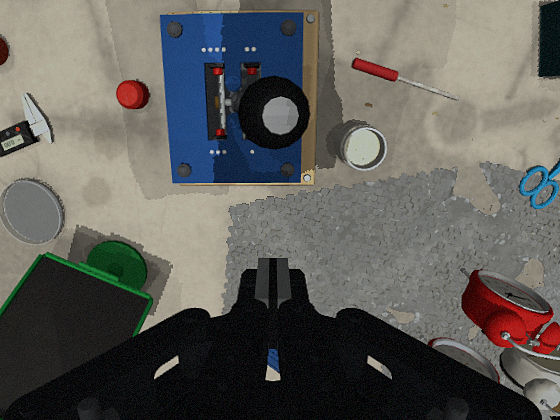

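Run:
```python
from h import *
print(eyes.get_calibration("wrist"))
stat();plan(.07,.032,.222,desR('y',1))
```

```text
{'fx': 341.41243169750385, 'fy': 341.41243169750385, 'cx': 272.5278809919615, 'cy': 209.47841286527952, 'k1': -0.08471216434508054, 'hand_eye': array([[ 2.81633465e-04, -3.02190272e-01,  9.53247586e-01,
        -1.21935174e-01],
       [ 9.99999949e-01,  2.31202130e-04, -2.22152586e-04,
        -6.34924192e-04],
       [-1.53260522e-04,  9.53247600e-01,  3.02190321e-01,
        -7.64103904e-02],
       [ 0.00000000e+00,  0.00000000e+00,  0.00000000e+00,
         1.00000000e+00]])}
t 1.8 sel [0.0793 0.0335 0.3103] F [[-0.184, 0.983, -0.0], [0.983, 0.184, -0.001]] force sel [-1.24, 1.08] -0.18 w 0.0003
shift [ 8.83 -0.15 -0.92] rv [-0.001 -0.001  0.   ]
```

Emit:
step_arm(
  targets=[
    [[4.5,-0.1,-0.9,0,0,0,0],[8.8,-0.1,-0.9,0,0,0,0],[8.8,-0.1,-0.9,0,0,0,0],[8.8,-0.1,-2.4,0,0,0,0],[8.8,-0.1,-3.2,0,0,0,0],[8.8,-0.1,-3.6,0,0,0,0],[8.8,-0.1,-3.6,0,0,0,0]],
  ],
)

```text
clock: 2.5
position: [0.6501, 0.1059, 0.2238]
tool_rot: [-0.132, 1.57, 0.054]
force: [0.5, 0.1, -0.4]
grip_width: -0.0002
```

Run:
```python
from h import *
stat()
snap("side",'side2.png');snap("top",'top2.png')
a=cv2.resize(cv2.imread('pics/side2.png')[120:270,220:370],None,fx=2.6,fy=2.6);b=cv2.resize(cv2.imread('pics/top2.png')[110:260,220:370],None,fx=2.6,fy=2.6)
cv2.imwrite('pics/c2.png',np.hstack([a,b]))
plan(.035,.032,.222,desR('y',1))
```

```text
t 2.5 sel [0.0434 0.0328 0.2238] F [[-0.185, 0.983, -0.0], [0.983, 0.185, 0.0]] force sel [0.53, 0.05] -0.41 w -0.0002
shift [ 0.11 -0.06 -0.87] rv [-0.001 -0.     0.   ]
```

View pics/c2.png

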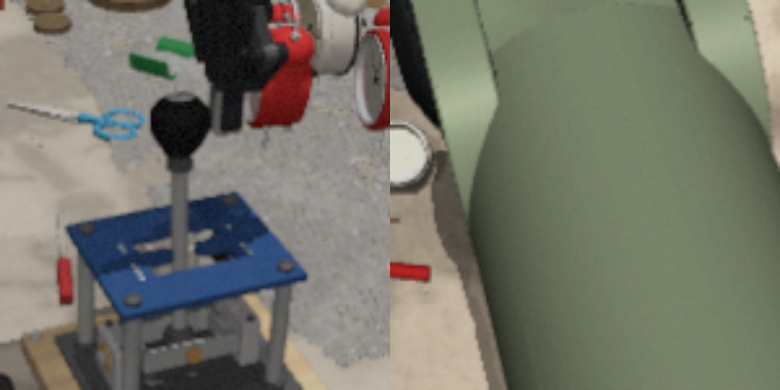

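Emit:
step_arm(
  targets=[
    [[0.1,0,-0.3,0,0,0,0],[0.1,0,-0.5,0,0,0,0],[0.1,0,-0.7,0,0,0,0],[0.1,0,-0.9,0,0,0,0],[0.1,0,-1.0,0,0,0,0],[0.1,0,-1.0,0,0,0,0]],
  ],
)

```text
clock: 3.2
position: [0.6405, 0.1039, 0.2222]
tool_rot: [-2.643, 1.571, -2.458]
force: [0.1, 1.3, 0.8]
grip_width: 0.0
```

```bash
cat >> h.py <<'E'
def view(k):
    snap("side",f's{k}.png');snap("wrist",f'w{k}.png')
    a=cv2.resize(cv2.imread(f'pics/s{k}.png')[120:270,220:370],None,fx=2.6,fy=2.6,interpolation=cv2.INTER_CUBIC);b=cv2.resize(cv2.imread(f'pics/w{k}.png'),(520,390))
    cv2.imwrite(f'pics/c{k}.png',cv2.resize(np.hstack([a,b]),(800,343)))
    I=cv2.imread(f'pics/s{k}.png'); np.save
def kp():
    for st,cr in((.043,-.19),(.043,-.185),(0,-.185),(0,.185),(.31,.185)):
        print(st,cr,"side",proj("side",W(*knob(st,cr))).round(1),"rod@gate",proj("side",W(*knob(st,cr,.083/ (knob(st,cr)[2]-.048)*.17))).round(1),"rodmid",proj("side",W(*knob(st,cr,.125))).round(1))
E
python3 - <<'E'
from h import *
stat();view(3);kp()
E
```

```text
t 3.2 sel [0.0336 0.0327 0.2222] F [[-0.185, 0.983, -0.0], [0.983, 0.185, -0.0]] force sel [0.33, 1.25] 0.79 w 0.0
0.043 -0.19 side [289.  166.7] rod@gate [288.6 209.6] rodmid [288.8 189.7]
0.043 -0.185 side [289.1 166.8] rod@gate [288.7 209.7] rodmid [288.9 189.8]
0 -0.185 side [285.5 167.4] rod@gate [287.  210.1] rodmid [286.3 190.2]
0 0.185 side [299.6 184.2] rod@gate [293.6 219. ] rodmid [296.4 203.1]
0.31 0.185 side [325.3 182.6] rod@gate [306.6 216.3] rodmid [314.8 201.6]
```

View pics/c3.png

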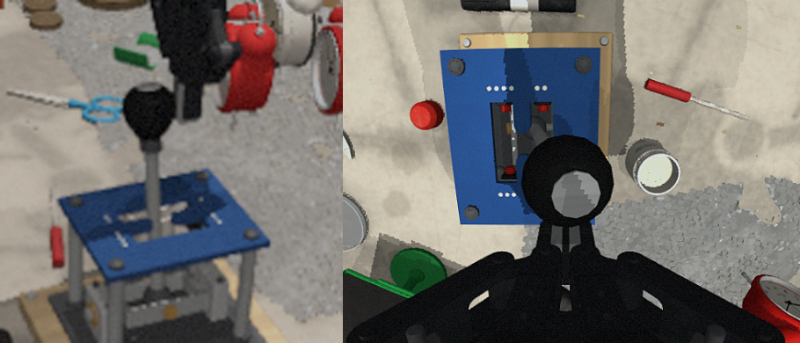

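```bash
cat >> h.py <<'E'
def sidecols(f,rows):
    g=cv2.cvtColor(cv2.imread('pics/'+f),cv2.COLOR_BGR2GRAY)
    for r in rows: print(f,r,g[r,266:330].tolist())
E
python3 - <<'E'
from h import *
for f in('side0.png','side2.png','s3.png'): sidecols(f,(166,192))
E
```

```text
side0.png 166 [146, 141, 136, 129, 125, 134, 140, 127, 114, 124, 133, 109, 7, 11, 17, 16, 19, 13, 16, 24, 21, 11, 21, 22, 26, 26, 24, 27, 13, 20, 26, 21, 10, 11, 61, 111, 130, 130, 136, 134, 134, 133, 134, 133, 131, 131, 132, 131, 106, 84, 90, 63, 34, 29, 32, 36, 34, 36, 34, 31, 31, 32, 37, 32]
side0.png 192 [158, 158, 152, 149, 148, 147, 145, 144, 144, 148, 138, 118, 119, 125, 135, 143, 140, 137, 137, 123, 86, 89, 91, 90, 86, 86, 114, 137, 140, 133, 136, 130, 131, 136, 134, 132, 134, 137, 133, 133, 134, 131, 129, 132, 129, 133, 139, 140, 138, 138, 142, 138, 131, 135, 135, 137, 137, 138, 134, 132, 140, 142, 142, 146]
side2.png 166 [153, 152, 147, 142, 136, 143, 145, 137, 122, 133, 143, 121, 8, 19, 6, 12, 15, 12, 23, 23, 16, 21, 20, 20, 21, 14, 22, 14, 17, 21, 15, 14, 4, 20, 12, 54, 78, 87, 71, 32, 27, 24, 29, 24, 20, 16, 31, 109, 116, 90, 99, 68, 41, 35, 45, 37, 42, 36, 34, 34, 35, 43, 39, 35]
side2.png 192 [170, 165, 164, 160, 156, 155, 154, 154, 155, 156, 146, 128, 131, 138, 144, 151, 148, 147, 149, 130, 96, 95, 97, 101, 95, 87, 122, 148, 148, 145, 145, 144, 143, 147, 145, 142, 144, 147, 143, 141, 144, 140, 140, 143, 142, 144, 149, 150, 147, 148, 151, 147, 143, 144, 145, 145, 146, 147, 141, 143, 150, 151, 152, 158]
s3.png 166 [154, 152, 147, 141, 134, 144, 143, 111, 9, 13, 13, 15, 16, 11, 21, 18, 18, 16, 21, 20, 19, 17, 16, 3, 17, 25, 14, 17, 15, 10, 17, 61, 89, 73, 41, 20, 26, 29, 24, 25, 18, 27, 108, 143, 142, 141, 143, 144, 116, 93, 97, 72, 41, 32, 37, 45, 35, 39, 35, 38, 32, 44, 34, 41]
s3.png 192 [169, 166, 164, 159, 156, 156, 155, 153, 154, 157, 148, 130, 133, 136, 145, 151, 152, 132, 91, 97, 99, 97, 89, 112, 139, 134, 144, 149, 148, 145, 146, 140, 141, 147, 142, 141, 144, 146, 141, 140, 145, 140, 143, 144, 140, 144, 149, 151, 147, 148, 150, 146, 142, 145, 146, 145, 146, 148, 142, 143, 153, 153, 153, 156]
```

Emit:
step_arm(
  targets=[
    [[0,0,3,0,0,0,0],[-4,0,4,0.1,0,0,0],[-8.5,0,4,0.25,0,0,0],[-9,2,2,0.4,0,0,0],[-9,5.5,0,0.55,0,0,0],[-9,5.7,-3.3,0.7,0,0,0],[-9,5.7,-3.3,0.85,0,0,0],[-9,5.7,-3.3,1.0,0,0,0],[-9,5.7,-3.3,1.15,0,0,0],[-9,5.7,-3.3,1.3,0,0,0]],
  ],
)

```text
clock: 4.3
position: [0.5973, 0.1537, 0.3119]
tool_rot: [-1.587, 1.57, -2.707]
force: [-0.4, -0.1, -0.0]
grip_width: -0.0004
```

Run:
```python
from h import *
s=stat();print(s["qpos"].round(2));view(4);plan(0,.09,.31,desR('x',1));plan(0,.09,.222,desR('x',1))
sidecols('s4.png',(166,192))
```

```text
t 4.3 sel [0.0004 0.0896 0.3119] F [[0.9, 0.435, -0.001], [0.435, -0.9, -0.0]] force sel [-0.44, -0.02] -0.03 w -0.0004
[-0.54  0.47  0.29  1.56 -0.14  1.13  0.23]
shift [ 0.18 -0.04 -0.03] rv [0.268 0.    0.001]
shift [ 8.98 -0.02 -0.03] rv [0.268 0.    0.001]
s4.png 166 [151, 149, 142, 136, 132, 140, 139, 105, 13, 11, 18, 20, 20, 22, 29, 22, 24, 30, 34, 27, 27, 25, 26, 22, 19, 25, 17, 24, 12, 21, 36, 107, 143, 139, 141, 139, 134, 137, 141, 140, 139, 139, 140, 142, 139, 138, 140, 140, 113, 90, 93, 69, 38, 37, 42, 38, 46, 41, 43, 35, 44, 33, 35, 31]
s4.png 192 [166, 163, 159, 155, 152, 152, 151, 151, 151, 153, 144, 125, 128, 130, 141, 148, 147, 128, 91, 95, 97, 95, 90, 113, 134, 132, 137, 146, 144, 140, 139, 137, 140, 142, 140, 139, 139, 144, 139, 137, 137, 138, 138, 140, 137, 140, 144, 145, 144, 141, 147, 143, 138, 141, 142, 143, 143, 143, 139, 139, 147, 149, 147, 153]
```

View pics/c4.png

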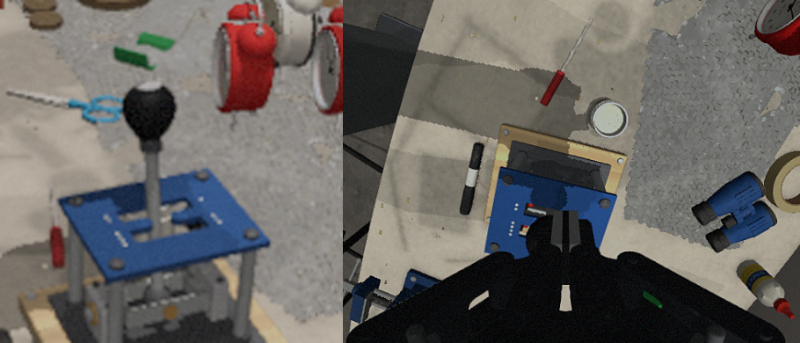

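Emit:
step_arm(
  targets=[
    [[0,0,0,0.14,0,0,0],[0,0,0,0.268,0,0,0],[4.5,0,0,0.268,0,0,0],[9,0,0,0.268,0,0,0],[9,0,0,0.268,0,0,0],[9,0,0,0.268,0,0,0]],
  ],
)

```text
clock: 5.0
position: [0.5974, 0.1536, 0.2226]
tool_rot: [-1.174, 1.569, -2.557]
force: [1.2, -0.2, 0.7]
grip_width: 0.0001
```

Run:
```python
from h import *
s=stat();view(5);plan(0,.033,.222,desR('x',1));plan(0,.002,.222,desR('x',1))
sidecols('s5.png',(166,192))
```

```text
t 5.0 sel [0.0005 0.0895 0.2226] F [[0.982, 0.187, -0.002], [0.187, -0.982, 0.001]] force sel [1.15, -0.39] 0.73 w 0.0001
shift [ 0.22 -0.14  5.65] rv [ 0.001  0.    -0.001]
shift [ 0.22 -0.14  8.75] rv [ 0.001  0.    -0.001]
s5.png 166 [154, 149, 144, 139, 135, 144, 143, 110, 19, 16, 14, 19, 17, 24, 24, 27, 30, 26, 30, 27, 25, 20, 16, 26, 15, 20, 21, 23, 21, 4, 37, 111, 146, 142, 143, 143, 139, 141, 144, 143, 141, 142, 142, 144, 144, 142, 142, 142, 113, 85, 98, 70, 40, 34, 40, 45, 41, 38, 35, 37, 42, 38, 35, 35]
s5.png 192 [169, 167, 163, 155, 156, 153, 153, 153, 152, 157, 146, 127, 130, 135, 142, 149, 150, 130, 88, 97, 96, 94, 86, 115, 141, 135, 139, 147, 149, 143, 143, 142, 140, 147, 140, 140, 142, 147, 146, 139, 142, 141, 141, 140, 138, 142, 147, 148, 146, 147, 150, 147, 142, 142, 144, 143, 145, 148, 141, 141, 150, 148, 150, 153]
```

View pics/c5.png

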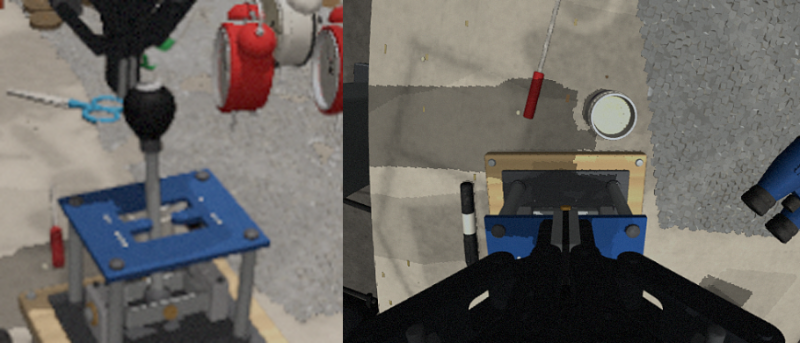

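Emit:
step_arm(
  targets=[
    [[0,0,1.5,0,0,0,0],[0,0,2.2,0,0,0,0],[0,0,2.6,0,0,0,0],[0,0,3.0,0,0,0,0],[0,0,3.4,0,0,0,0],[0,0,3.8,0,0,0,0]],
  ],
)

```text
clock: 5.7
position: [0.6053, 0.1165, 0.2242]
tool_rot: [1.565, 1.569, 0.182]
force: [-0.7, 2.3, 1.2]
grip_width: 0.0003
```

Run:
```python
from h import *
s=stat();view(6);sidecols('s6.png',(172,192))
```

```text
t 5.7 sel [0.0014 0.0515 0.2242] F [[0.982, 0.186, 0.001], [0.186, -0.982, 0.0]] force sel [-0.26, 2.43] 1.17 w 0.0003
s6.png 172 [131, 129, 126, 118, 119, 120, 124, 141, 142, 142, 125, 58, 5, 19, 16, 9, 6, 12, 26, 18, 17, 19, 16, 21, 20, 14, 17, 13, 20, 19, 14, 18, 7, 20, 109, 147, 146, 146, 143, 137, 139, 146, 152, 150, 141, 145, 147, 140, 133, 138, 144, 139, 139, 148, 148, 134, 113, 126, 143, 144, 147, 143, 143, 146]
s6.png 192 [169, 167, 165, 159, 157, 156, 157, 154, 154, 159, 148, 128, 133, 135, 145, 151, 151, 149, 148, 128, 79, 86, 91, 92, 87, 115, 141, 149, 150, 145, 145, 144, 142, 148, 145, 140, 144, 146, 145, 141, 141, 139, 141, 143, 142, 145, 148, 151, 146, 148, 153, 147, 141, 143, 145, 144, 147, 148, 144, 143, 150, 151, 154, 156]
```

View pics/c6.png

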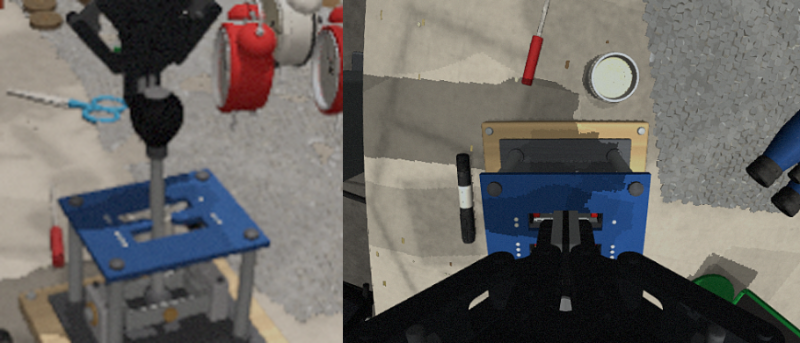

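The lever is entering the channel: the knob has moved right, with about 2.4 N on the tool. I'll continue the push.

Emit:
step_arm(
  targets=[
    [[0,0,0.5,0,0,0,0],[0,0,1.0,0,0,0,0],[0,0,1.5,0,0,0,0],[0,0,2.0,0,0,0,0],[0,0,2.5,0,0,0,0],[0,0,3.0,0,0,0,0],[0,0,3.5,0,0,0,0]],
  ],
)

```text
clock: 6.5
position: [0.612, 0.081, 0.2241]
tool_rot: [1.204, 1.569, -0.181]
force: [-0.6, 1.8, 0.9]
grip_width: -0.0001
```

Run:
```python
from h import *
s=stat();view(7);sidecols('s7.png',(180,198))
```

```text
t 6.5 sel [0.0014 0.0154 0.2241] F [[0.983, 0.185, 0.001], [0.185, -0.983, 0.001]] force sel [-0.22, 1.88] 0.91 w -0.0001
s7.png 180 [146, 146, 147, 147, 143, 140, 135, 133, 138, 144, 153, 150, 149, 152, 147, 142, 150, 151, 118, 13, 7, 8, 17, 15, 23, 20, 20, 14, 16, 24, 27, 22, 19, 21, 21, 28, 26, 10, 14, 24, 21, 11, 22, 111, 147, 149, 151, 150, 141, 144, 143, 147, 151, 153, 141, 140, 149, 151, 145, 141, 141, 142, 147, 140]
s7.png 198 [170, 173, 168, 165, 161, 162, 156, 156, 155, 154, 155, 152, 140, 128, 137, 140, 135, 129, 126, 123, 124, 110, 80, 63, 53, 63, 62, 63, 60, 54, 51, 55, 61, 73, 83, 78, 80, 80, 80, 73, 58, 60, 53, 55, 63, 72, 82, 83, 87, 120, 141, 139, 139, 144, 140, 141, 144, 139, 138, 139, 139, 141, 147, 151]
```

View pics/c7.png

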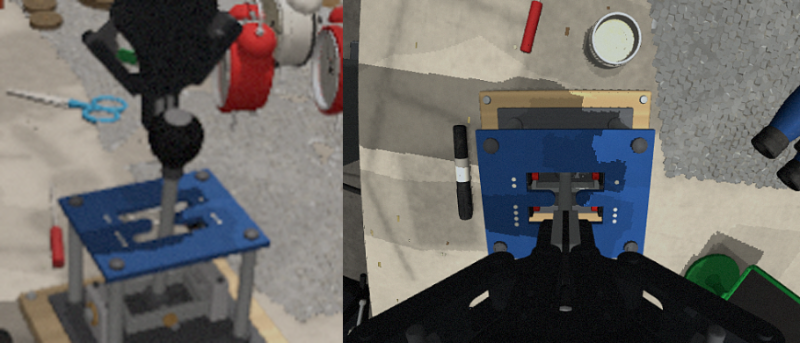

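Emit:
step_arm(
  targets=[
    [[0,0,0.4,0,0,0,0],[0,0,0.8,0,0,0,0],[0,0,1.1,0,0,0,0],[0,0,1.3,0,0,0,0],[0,0,1.4,0,0,0,0]],
  ],
)

```text
clock: 7.1
position: [0.6146, 0.0665, 0.2241]
tool_rot: [0.843, 1.569, -0.543]
force: [0.8, 2.1, -1.7]
grip_width: -0.0001
```

Run:
```python
from h import *
s=stat();view(8);sidecols('s8.png',(184,203))
```

```text
t 7.1 sel [0.0012 0.0007 0.2241] F [[0.983, 0.184, 0.001], [0.184, -0.983, 0.001]] force sel [1.17, 1.92] -1.66 w -0.0001
s8.png 184 [138, 140, 150, 160, 165, 158, 152, 153, 151, 154, 154, 155, 155, 154, 151, 153, 152, 152, 157, 159, 158, 141, 55, 18, 20, 16, 11, 20, 16, 24, 21, 16, 17, 20, 19, 24, 18, 24, 21, 20, 18, 22, 32, 30, 22, 25, 43, 113, 152, 149, 149, 150, 143, 137, 147, 149, 153, 154, 145, 145, 146, 143, 144, 145]
s8.png 203 [57, 50, 48, 49, 57, 57, 48, 55, 49, 54, 58, 52, 52, 54, 52, 52, 58, 53, 57, 56, 54, 55, 49, 45, 48, 51, 44, 57, 68, 72, 64, 56, 55, 55, 58, 67, 74, 83, 82, 81, 81, 84, 81, 83, 83, 84, 86, 82, 84, 84, 82, 85, 81, 99, 134, 155, 159, 154, 146, 147, 144, 144, 145, 146]
```

View pics/c8.png

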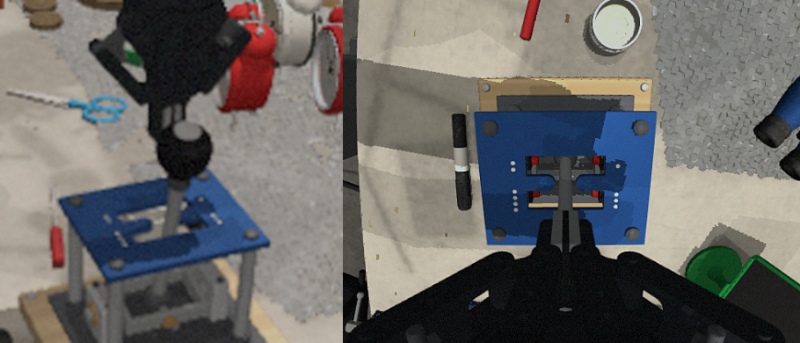

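Emit:
step_arm(
  targets=[
    [[0,0,-2.5,0,0,0,0],[-4,0,-3,-0.1,0,0,0],[-8.5,0,-3,-0.25,0,0,0],[-9,-3,-1,-0.4,0,0,0],[-9,-6.6,1,-0.55,0,0,0],[-9,-7,3.3,-0.7,0,0,0],[-9,-7,3.3,-0.85,0,0,0],[-9,-7,3.3,-1.0,0,0,0],[-9,-7,3.3,-1.15,0,0,0],[-9,-7,3.3,-1.3,0,0,0]],
  ],
)

```text
clock: 8.2
position: [0.5517, 0.021, 0.3142]
tool_rot: [-0.529, 1.569, -0.609]
force: [0.2, 0.1, -0.5]
grip_width: -0.0
```

Run:
```python
from h import *
s=stat();view(9);plan(-.07,-.032,.314,desR('y',1))
sidecols('s9.png',(184,))
```

```text
t 8.2 sel [-0.069  -0.0324  0.3142] F [[0.079, 0.997, -0.001], [0.997, -0.079, 0.002]] force sel [0.2, 0.1] -0.5 w -0.0
shift [ 0.02  0.02 -0.11] rv [-0.269  0.001  0.001]
s9.png 184 [135, 136, 145, 156, 158, 150, 147, 146, 147, 149, 149, 149, 149, 149, 148, 146, 147, 147, 152, 157, 153, 139, 65, 3, 16, 17, 19, 21, 20, 26, 22, 30, 33, 35, 35, 35, 36, 36, 27, 29, 29, 30, 25, 26, 29, 27, 39, 114, 145, 145, 142, 146, 136, 134, 141, 140, 148, 150, 141, 140, 141, 137, 138, 142]
```

View pics/c9.png

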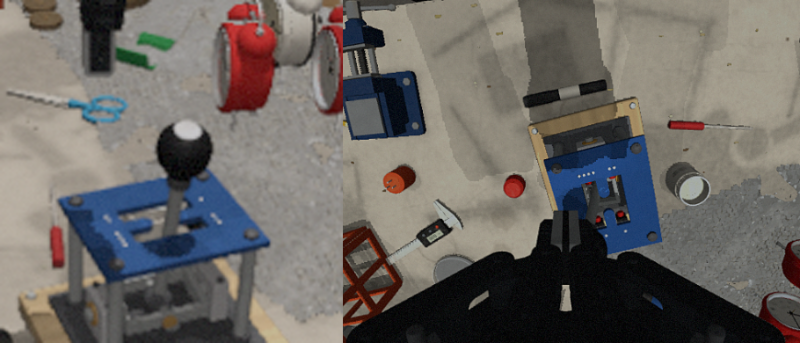

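Knob is in the right lane at neutral. Next I'll rotate the tool, then descend behind the knob to a TCP height of 0.215.

Emit:
step_arm(
  targets=[
    [[0,0,0,-0.14,0,0,0],[0,0,0,-0.27,0,0,0],[4.5,0,0,-0.27,0,0,0],[9,0,0,-0.27,0,0,0],[9.9,0,0,-0.27,0,0,0],[9.9,0,0,-0.27,0,0,0]],
  ],
)

```text
clock: 8.9
position: [0.5516, 0.0208, 0.2148]
tool_rot: [-2.133, 1.569, -1.948]
force: [0.0, 0.0, 1.3]
grip_width: -0.0001
```

Run:
```python
from h import *
s=stat();plan(-.035,-.032,.215,desR('y',1));plan(.018,-.032,.215,desR('y',1));print(knob(.31,.185))
```

```text
t 8.9 sel [-0.0691 -0.0326  0.2148] F [[-0.183, 0.983, -0.001], [0.983, 0.183, -0.001]] force sel [0.03, 0.01] 1.25 w -0.0001
shift [-0.02  0.07  3.41] rv [-0.002 -0.001  0.001]
shift [-0.03  0.08  8.71] rv [-0.002 -0.001  0.001]
[ 0.05105549 -0.02982734  0.20738528]
```

Emit:
step_arm(
  targets=[
    [[0,0,1.5,0,0,0,0],[0,0,2.7,0,0,0,0],[0,0,3.3,0,0,0,0],[0,0,3.8,0,0,0,0],[0,0,4.3,0,0,0,0],[0,0,4.8,0,0,0,0],[0,0,5.3,0,0,0,0],[0,0,5.8,0,0,0,0],[0,0,6.3,0,0,0,0],[0,0,6.8,0,0,0,0]],
  ],
)

```text
clock: 9.9
position: [0.6188, 0.0333, 0.2146]
tool_rot: [-2.269, 1.569, -2.084]
force: [-2.3, 0.8, 1.0]
grip_width: 0.0001
```

Run:
```python
from h import *
s=stat();view(10);plan(.018,-.032,.215,desR('y',1))
```

```text
t 9.9 sel [-0.0008 -0.0327  0.2146] F [[-0.183, 0.983, -0.001], [0.983, 0.183, -0.001]] force sel [-2.06, 1.24] 1.01 w 0.0001
shift [-0.05  0.07  1.86] rv [-0.002 -0.001  0.001]
```

View pics/c10.png

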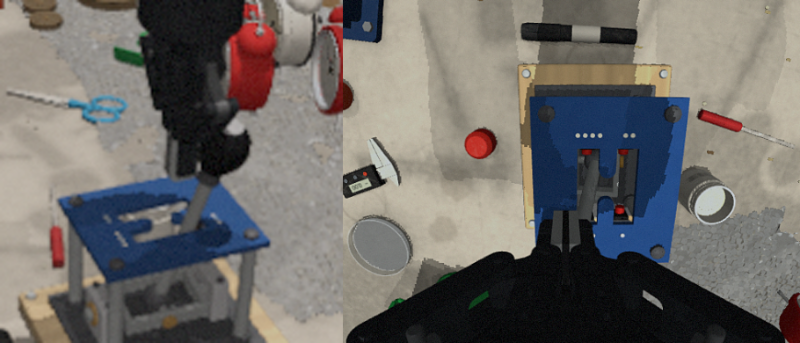

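Emit:
step_arm(
  targets=[
    [[0,0,0.4,0,0,0,0],[0,0,0.8,0,0,0,0],[0,0,1.1,0,0,0,0],[0,0,1.3,0,0,0,0],[0,0,1.5,0,0,0,0],[0,0,1.6,0,0,0,0]],
  ],
)

```text
clock: 10.6
position: [0.6347, 0.0363, 0.2144]
tool_rot: [-2.229, 1.569, -2.045]
force: [-2.9, 0.2, -1.1]
grip_width: 0.0001
```

Run:
```python
from h import *
s=stat();view(11)
```

```text
t 10.6 sel [ 0.0154 -0.0327  0.2144] F [[-0.183, 0.983, -0.001], [0.983, 0.183, -0.001]] force sel [-2.86, 0.71] -1.1 w 0.0001
```

View pics/c11.png

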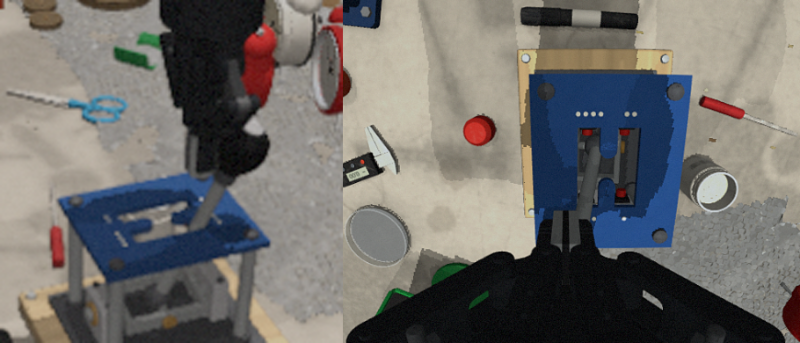

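Emit:
step_arm(
  targets=[
    [[0,0,0.1,0,0,0,0],[0,0,0.2,0,0,0,0],[0,0,0.2,0,0,0,0]],
  ],
)

```text
clock: 11.0
position: [0.6366, 0.0366, 0.2144]
tool_rot: [-2.321, 1.569, -2.137]
force: [-4.8, -0.2, -2.1]
grip_width: -0.0005
```

Emit:
step_arm(
  targets=[
    [[0,0,0.1,0,0,0,0],[0,0,0.15,0,0,0,0],[0,0,0.15,0,0,0,0]],
  ],
)

```text
clock: 11.3
position: [0.6374, 0.0367, 0.2142]
tool_rot: [-2.72, 1.568, -2.536]
force: [-8.3, -0.5, 0.7]
grip_width: 0.0002
```

Emit:
step_arm(
  targets=[
    [[0,0,0.1,0,0,0,0],[0,0,0.2,0,0,0,0],[0,0,0.2,0,0,0,0]],
  ],
)

```text
clock: 11.6
position: [0.6381, 0.0369, 0.214]
tool_rot: [-2.938, 1.565, -2.754]
force: [-13.3, -1.5, 4.1]
grip_width: -0.0001
```

Run:
```python
from h import *
s=stat();view(12)
```

```text
t 11.6 sel [ 0.0189 -0.0328  0.214 ] F [[-0.183, 0.983, -0.001], [0.983, 0.183, -0.006]] force sel [-13.32, 0.97] 4.14 w -0.0001
```

View pics/c12.png

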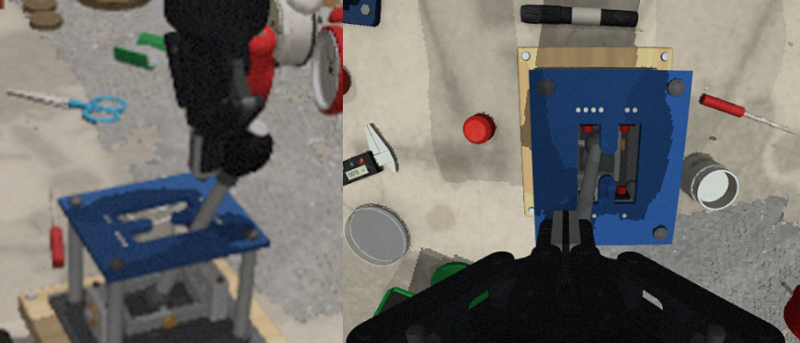

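The force has risen to 13 N and the tool has stopped advancing, so the lever is against its end stop. I'll back off, go up and clear, then check.

Emit:
step_arm(
  targets=[
    [[0,0,-1,0,0,0,0],[0,0,-4,0,0,0,0],[-2,0,-8,0,0,0,0],[-6,0,-11,0,0,0,0],[-9,3,-14,0,0,0,0],[-9,8,-14,0,0,0,0],[-9,13,-14,0,0,0,0],[-9,18,-14,0,0,0,0],[-9,23,-14,0,0,0,0],[-9,23,-14,0,0,0,0]],
  ],
)

```text
clock: 12.7
position: [0.4569, 0.244, 0.3049]
tool_rot: [2.714, 1.566, 2.906]
force: [0.2, -0.8, -0.8]
grip_width: 0.0005
```

Run:
```python
from h import *
s=stat();snap("top",'t13.png');view(13)
for k in((.28,.185),(.31,.185),(.33,.185)): print(k,[proj(n,W(*knob(*k,L))).round(1) for n in("top","side") for L in(.17,.1905)])
a=cv2.resize(cv2.imread('pics/s13.png')[130:280,225:375],None,fx=2.6,fy=2.6,interpolation=cv2.INTER_CUBIC);b=cv2.resize(cv2.imread('pics/t13.png')[110:260,220:370],None,fx=2.6,fy=2.6,interpolation=cv2.INTER_CUBIC)
cv2.imwrite('pics/d13.png',np.hstack([a,b]))
for f,b in(('t13',(280,140,315,185)),('s13',(305,160,345,200))):
    im=cv2.imread(f'pics/{f}.png')[b[1]:b[3],b[0]:b[2]];h=cv2.cvtColor(im,cv2.COLOR_BGR2HSV)
    for nm,m in(("white",cv2.inRange(h,(0,0,150),(180,60,255))),("blk",cv2.inRange(h,(0,0,0),(180,255,50)))):
        n,l,s,ce=cv2.connectedComponentsWithStats(m)
        for i in range(1,n):
            if s[i][4]>25: print(f,nm,s[i],(ce[i]+b[:2]).round(1))
```

```text
t 12.7 sel [-0.1209  0.2043  0.3049] F [[-0.191, 0.982, 0.002], [0.982, 0.191, -0.004]] force sel [0.04, -0.77] -0.77 w 0.0005
(0.28, 0.185) [array([311.2, 143.9]), array([314. , 138.3]), array([323. , 182.5]), array([327.7, 173.4])]
(0.31, 0.185) [array([310.5, 141.3]), array([313.2, 135.3]), array([325.3, 182.6]), array([330.3, 173.6])]
(0.33, 0.185) [array([310. , 139.5]), array([312.6, 133.3]), array([326.8, 182.8]), array([332. , 173.8])]
t13 blk [ 20   0  15  16 199] [307.6 146.6]
t13 blk [ 1 22 12 23 96] [287.3 172.4]
t13 blk [24 23  4 15 26] [305.2 170.2]
s13 white [21 11 11  8 58] [330.8 174.5]
s13 blk [  9  12  25  28 439] [324.5 186. ]
```

View pics/d13.png

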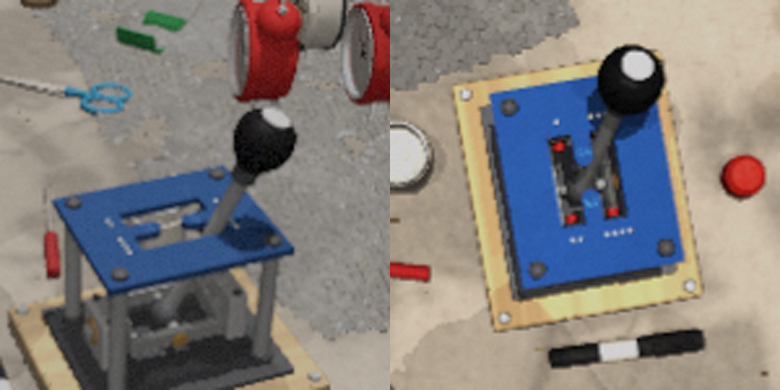

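Run:
```python
from h import *
print(bot.job_done())
```

```text
the job is handed in; nothing more can be done
None
```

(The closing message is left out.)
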